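# Make up the tooling kits for two machines

### The arm

A 7-joint arm with a two-finger parallel gripper is mounted at the origin on a cart in front of the work surface, level with it; the furniture and walls round the work are solid. World frame = base frame: x ahead of the robot, y to its left, z up, the work surface at z = 0. Lengths are in m, angles in rad, forces in N, time in s.
With the tool pointing down it reaches from about 0.35 to 0.9 m from the base axis. Payload 8.1 kg.
Tool frame: the origin (TCP) lies on the front face of the gripper's body, between the roots of the fingers; the fingertips stand ctrl.tips_ahead ahead of it and the grasp point (between the pads) lies 47 mm ahead of it (ctrl.tips_ahead is the distance from the TCP to the fingertips, in m); z points along the fingers, y is the line along which they close (so a half turn about z gives the same grasp; the last joint's range is limited). The gripper opens to 92 mm and grips with 3 to 60 N. Pads are 19 mm wide; open, the fingers measure 130 mm over their backs; the gripper's body (75 mm by 190 mm) begins 47 mm behind the grasp point.
Start: joints at [-1.272, 0.434, 0.025, 1.573, -0.012, 1.134, -0.075], TCP at [0.244, 0.575, 0.292] pointing down, gripper open.
Joint ranges: [-2.62, 2.62], [-0.44, 2.09], [-1.27, 1.32], [0.08, 2.57], [-1.32, 4.46], [0.12, 2], [-2.74, 2.74]. Speed limits (rad/s): [2.22, 2.22, 3.01, 3.01, 3.14, 3.14, 3.14].

### API

Orientations are given as a unit quaternion [w, x, y, z].
In Python, from rig import ctrl, imaging, look_for, trace gives the robot as it stands.
- The arm moves only by the shell command python3 -m jog 'ROWS'. ROWS is a JSON object whose one key "targets" holds a list of rows, each a list of 3 entries, a list of its own where there are three numbers: the shift along the tool's x, y, z in m, then the turn about the tool's z in degrees, then the opening, from 0 (shut) to 1 (fully open). In form: {"targets": [[[x, y, z], turn, fingers], ...]}. A call has exactly 10 rows; each row shifts and turns the commanded pose from where the row before left it, along the tool's axes as they then stand; what a row does not reach is not made up. A row lasts 1/10 s, in which the tool goes at most 50 mm and 8.59 degrees, less where a joint would pass 70% of its speed; a pose out of reach is approached as far as the arm can. A call with a gripper value outside its range is refused whole. The fingers move at their own pace and stop on an object; the grip force is fixed at half the most. Time passes only in rows, so rows that do not move let the fingers close, or fill a call up. It gives the time, the measured TCP pose, the force, the opening and the grip force at its end, in the units of the state.
- ctrl.get_state(): the state, without advancing time (a new reading comes with each control period).
- imaging.snapshot(name): name is "side" or "top" or "wrist"; returns (picture, depth): 384x512x3 uint8, red, green, blue; 384x512 float32, m along the optical axis (not along the pixel's ray), 0 where there is no reading.
- imaging.calibration(name): a dict with "vertical_fov" (degrees; the focal length in pixels is half the picture's height over the tangent of half this angle, whatever the lens; pixels are square), "cx", "cy" (the principal point, pixels), "dist_coeffs" ([k1, k2, p1, p2, k3] as OpenCV has them; the pictures are not rectified), "R" (3x3) and "t" (3): a world point X has camera coordinates R X + t. Camera axes: x right, y down, z forward; pixel columns grow to the right and rows downward; lengths in m; the calibration is good to about 2 mm. A picture is of the moment at which its call begins: read the wrist's pose just before it. calibration takes no time and is no camera call; for the wrist camera it gives the pose at the moment of the call.
- ctrl.job_done(): hands the job in; it is judged then, once.
Trained networks look in the newest picture that a camera, given by its name, has taken for a name from the list of things; names that differ only in an ending like _2 or _b are one class to them, and where a whole thing is asked for, a point or a joint stands for the part that bears it (a point fixed in the world has none). Each returns a list of dicts, best first, with "score" (0 to 1); they miss things now and then, are a little off and sometimes report something else, mostly with a low value. They report only what shows in the picture. A call takes as long as a camera call.
- look_for(camera, query): "at" ([row, column] in pixels, amid what is visible of it).
- trace(camera, query): "pixels" (384x512 bool, what is visible of it) and "at" ([row, column] in pixels, amid what is visible of it).
The state is a dict: "t": time; "joint_positions": joint angles; "qd": joint speeds; "joint_efforts": joint torques, N m; "tcp_pos": TCP position; "tool_rot": TCP orientation; "force": force on the tool from outside, world axes, zero at the start; "moment": the same for the moment, N m; "width": finger opening in m; "grip_force": force on a finger pad.
Only numpy, scipy, OpenCV 4.12 (cv2) and the standard library are available. Lean on these libraries where they do the work, as an engineer would, in place of code of your own. Each camera call takes 0.05 s, during which the arm holds its last target. There are 200 camera calls.

### The job

Make up the two machine kits. The blue carrier, for the big router, gets the reducing sleeve seated fully home in its taper socket, the collet chuck with the gold cutter seated fully home in that sleeve, and the tape measure standing in its open compartment. The green carrier, for the boring machine, gets the drill chuck seated fully home straight in its socket and the awl lying in its open compartment; leave the red surfacing head undisturbed in the rack.

Things in the scene. Friction and masses are not known exactly. Their poses are not given: they have to be found in the camera images.
- blue_carrier: Blue plastic tray 162 x 166 mm, fixed, lip 16 mm high, two bays. Origin at bench level under the axis of the upright taper socket, whose rim, where a flange or collar rests, is at z = 64 mm. The open compartment is the bay towards -x: inside 78 (x) by 154 mm (y), middle at x = -78, y = 0, floor at z = 6. Conical socket, mouth 48 mm wide, 58 deep, for the sleeve.
- green_carrier: Green plastic tray 162 x 166 mm, fixed, lip 16 mm high, two bays. Origin at bench level under the axis of the upright taper socket, whose rim, where a flange or collar rests, is at z = 64 mm. The open compartment is the bay towards -x: inside 78 (x) by 154 mm (y), middle at x = -78, y = 0, floor at z = 6. Conical socket, mouth 35 mm wide, 58 deep, for the drill chuck.
- rack: Plywood rack 66 x 206 mm, 72 mm high, fixed, with three 34 mm holes in a row along its y axis at y = -70, 0 and +70 mm; the two chucks and the surfacing head hang in it by their flanges, in any order. Origin under its middle at bench level.
- sleeve: Bright steel reducing sleeve, loose, standing on its small end: collar 56 mm across, z = 0 to 18 mm, on a cone 54 mm long (44 mm across under the collar, 29 at the foot); conical bore, 34 mm wide at the top, that takes a chuck's shank. Origin on the axis at the collar's underside (its seating face), 54 mm above the bench at the start; z up. Grasp the collar.
- cutter_chuck: Collet chuck, loose: black round nut with steel slots, 44 mm across, z = 20 to 48 mm (grasp at about 40), slim gold cutter above it up to z = 70. Below it a steel flange 50 mm across, z = 0 to 16, and a cone shank 48 mm long (32 mm across at the flange, 18 at its tip). Origin on the axis at the flange's underside (its seating face), 72 mm above the bench in the rack; z up.
- drill_chuck: Drill chuck, loose: dark knurled body 44 mm across, z = 18 to 44 mm (grasp at about 38), bright cone nose with jaws up to z = 67. Below it a steel flange 50 mm across, z = 0 to 16, and a cone shank 48 mm long (32 mm across at the flange, 18 at its tip). Origin on the axis at the flange's underside (its seating face), 72 mm above the bench in the rack; z up.
- surfacing_head: Surfacing head, in neither kit, stays: red round head 56 mm across, z = 20 to 44 mm, with four steel inserts. Below it a steel flange 50 mm across, z = 0 to 16, and a cone shank 48 mm long (32 mm across at the flange, 18 at its tip). Origin on the axis at the flange's underside (its seating face), 72 mm above the bench in the rack; z up.
- tape_measure: Yellow and black tape measure, loose, upright: case 72 mm long, 32 thick, 63 high. Origin on its underside; the case's middle is at x = 2, y = -7 mm. Its length lies along 115 degrees from its x axis (counterclockwise from above), its thickness along 25 degrees; the hook is at the +y end. Grasp across the thickness, above mid height.
- awl: Scratch awl, loose, lying flat, 134 mm long: brown handle 28 mm high, about 25 thick, thin steel spike. Origin on its underside at mid length; the handle's middle is at x = 0, y = 37 mm; its length lies along 81 degrees from its x axis (counterclockwise from above), the spike's point at y = -67 mm. Grasp across the handle.

How it is judged:
By the outcome, as a careful person would: the job done as asked, in the order asked, and still so for the second after the job is handed in, with the robot touching nothing.
It also fails if it takes over 120 s, if anything falls off the work surface, if the arm or the gripper's body presses on something with over 40 N, if the wrist force passes 120 N, or if a joint passes its speed limit or range.

## Working session

There is one attempt and no reset: what is moved stays moved. The work goes in short steps, Python scripts to look and compute and a shell command to move; the robot and the scene stay as the last step left them, time stands still between calls to the robot, and variables do not carry over. Pictures are saved under pics/ and viewed, at most 14 in all, crops included, and the job is handed in when it is done.

```bash
ls; mkdir -p pics
python3 - <<'E'
from rig import ctrl, imaging, look_for, trace
import cv2,numpy as np
print(ctrl.get_state(), ctrl.tips_ahead)
a=[]
for n in ("top","side"):
    p,d=imaging.snapshot(n); a.append(p)
    c=imaging.calibration(n); print(n,{k:np.round(v,3).tolist() for k,v in c.items()})
    np.savez(f"pics/{n}0.npz",p=p,d=d)
    cv2.imwrite(f"pics/{n}0.png",p[:,:,::-1])
E
```

```text
pics
{'t': 0.0, 'joint_positions': array([-1.27155653,  0.4352288 ,  0.02492649,  1.57409754, -0.01160068,
        1.1340145 , -0.0750702 ]), 'qd': array([-1.51728914e-03,  7.63532453e-04,  5.05174158e-04, -4.28630336e-04,
       -3.71540448e-04,  3.19368353e-05, -8.53402819e-04]), 'joint_efforts': array([ 5.86075930e-04, -6.67852163e+01,  9.85076912e-01, -3.14451134e+01,
       -6.05294108e-02,  4.29603516e-02,  1.62883871e-04]), 'tcp_pos': array([0.24430304, 0.57482234, 0.29144057]), 'tool_rot': array([-9.82027251e-05,  1.99569833e-01,  9.79883278e-01, -7.95732706e-04]), 'force': array([ 1.03055299, -0.13181936, -0.24787156]), 'moment': array([ 0.00269755, -0.00220403, -0.03149634]), 'grip_force': 0.0, 'width': 0.09154089691312516} 0.0655
top {'vertical_fov': 57.962, 'cx': 250.353, 'cy': 192.439, 'dist_coeffs': [-0.004, 0.0, 0.0, 0.0, 0.0], 'R': [[-0.019, -1.0, -0.022], [-0.981, 0.023, -0.193], [0.193, 0.018, -0.981]], 't': [-0.039, 0.508, 0.815]}
side {'vertical_fov': 55.285, 'cx': 257.082, 'cy': 193.221, 'dist_coeffs': [-0.059, 0.0, 0.0, 0.0, 0.0], 'R': [[0.816, -0.578, 0.004], [-0.366, -0.522, -0.77], [0.447, 0.627, -0.638]], 't': [-0.452, 0.202, 0.83]}
```

View pics/top0.png

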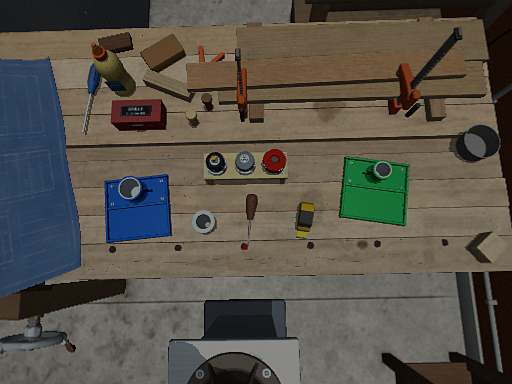

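View pics/side0.png

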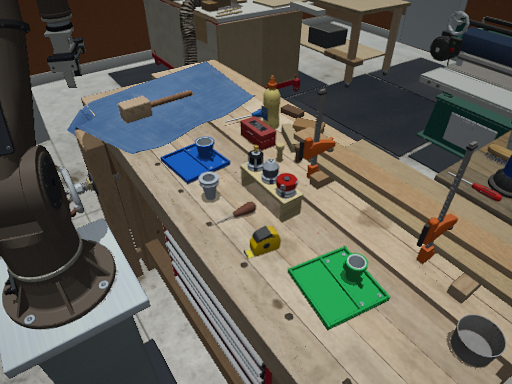

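```bash
cat > h.py <<'E'
from rig import ctrl, imaging, look_for, trace
import cv2,numpy as np
from scipy.spatial.transform import Rotation as Ro
def K(c):
    f=192/np.tan(np.radians(c["vertical_fov"])/2)
    return np.array([[f,0,c["cx"]],[0,f,c["cy"]],[0,0,1]])
def world(c,rc,z=None,d=None):
    """pixels (n,2: row,col) -> world points, on plane z, or with depths d"""
    rc=np.atleast_2d(np.asarray(rc,float))
    n=cv2.undistortPoints(rc[:,None,::-1].copy(),K(c),np.array(c["dist_coeffs"],float))[:,0]
    R=np.array(c["R"]);t=np.array(c["t"])
    ray=np.c_[n,np.ones(len(n))]@R; o=-R.T@t
    s=(z-o[2])/ray[:,2] if z is not None else d
    return o+ray*np.asarray(s)[:,None]
def cloud(c,m,d):
    rc=np.argwhere(m&(d>0)); return world(c,rc,d=d[m&(d>0)])
def frame():
    s=ctrl.get_state(); q=s["tool_rot"]
    return s["tcp_pos"],Ro.from_quat([q[1],q[2],q[3],q[0]]).as_matrix(),s
def yaw_y(R): return np.degrees(np.arctan2(R[1,1],R[0,1]))
def go(p,closing=None):
    """shift in tool axes to world TCP p, turn to have y along 'closing' deg (mod 180).
    shift1: if shifted first, before turn; shift2: in axes after the turn"""
    x,R,s=frame(); dp=np.array(p)-x
    turn=0
    if closing is not None:
        turn=-((closing-yaw_y(R)+90)%180-90)   # tool z down: + turn is clockwise seen from above
    R2=R@Ro.from_euler('z',turn,degrees=True).as_matrix()
    print("turn %.1f"%turn,"before(mm)",np.round(R.T@dp*1000,1),"after(mm)",np.round(R2.T@dp*1000,1),"q7 %.2f t %.1f"%(s["joint_positions"][6],s["t"]))
def stat():
    x,R,s=frame(); print("tcp",np.round(x*1000,1),"yaw_y %.1f"%yaw_y(R),"F",np.round(s["force"],1),"w %.1f"%(s["width"]*1000),"g",np.round(s["grip_force"],1),"t %.1f"%s["t"],"tilt",np.round(R[:2,2],3),"q",np.round(s["joint_positions"],2))
def snap(n,name=None):
    c=imaging.calibration(n); p,d=imaging.snapshot(n)
    if name: cv2.imwrite(f"pics/{name}.png",p[:,:,::-1])
    return c,p,d
E
python3 - <<'E'
from h import *
for n in("top","side"):
    c,p,d=snap(n)
    for q in "blue_carrier green_carrier rack sleeve cutter_chuck drill_chuck surfacing_head tape_measure awl".split():
        for r in trace(n,q)[:2]:
            if r["score"]<.3: continue
            P=cloud(c,r["pixels"],d)*1000
            if len(P)==0: print(n,q,r["score"],"none");continue
            top=np.percentile(P[:,2],95); 
            print(n,q,"%.2f"%r["score"],np.round(r["at"]),len(P),"med",np.round(np.median(P,0)),"lo",np.round(np.percentile(P,2,0)),"hi",np.round(np.percentile(P,98,0)))
            ctr,wh,an=cv2.minAreaRect(P[:,:2].astype(np.float32)); print("   rect",np.round(ctr),np.round(wh),round(an,1))
stat()
E
```

```text
top blue_carrier 0.87 [210. 138.] 4053 med [480. 244.   6.] lo [402. 162.   1.] hi [559. 328.  63.]
   rect [483. 250.] [167. 177.] 4.9
top green_carrier 0.71 [191. 376.] 3992 med [ 511. -369.    5.] lo [ 433. -454.    1.] hi [ 592. -287.   63.]
   rect [ 513. -371.] [168. 162.] 80.7
top green_carrier 0.67 [165. 247.] 381 med [563. -40. 118.] lo [548. -61.  76.] hi [589. -18. 136.]
   rect [570. -39.] [49. 45.] 89.9
top rack 0.69 [177. 245.] 963 med [550. -43.  70.] lo [ 538. -137.   24.] hi [601.  58.  74.]
   rect [571. -41.] [202.  65.] 89.6
top sleeve 0.69 [223. 204.] 439 med [438.  69.  69.] lo [409.  38.  -1.] hi [460.  91.  73.]
   rect [433.  67.] [56. 60.] 44.2
top cutter_chuck 0.55 [164. 216.] 382 med [564.  28. 116.] lo [548.   9.  72.] hi [590.  49. 141.]
   rect [569.  29.] [44. 47.] 65.6
top drill_chuck 0.60 [163. 242.] 365 med [564. -39. 118.] lo [549. -59.  84.] hi [590. -17. 137.]
   rect [569. -38.] [45. 46.] 1.9
top surfacing_head 0.78 [163. 273.] 493 med [ 568. -109.  114.] lo [ 545. -134.   70.] hi [597. -84. 118.]
   rect [ 592. -114.] [55. 98.] 76.4
top tape_me
[... 1072 characters left out ...]
5. 78.] 19.1
side surfacing_head 0.96 [184. 286.] 455 med [ 559. -121.  110.] lo [ 542. -137.   71.] hi [590. -90. 117.]
   rect [ 567. -112.] [52. 53.] 59.7
side tape_measure 0.64 [241. 261.] 809 med [ 435. -197.   34.] lo [ 394. -208.   -3.] hi [ 478. -149.   62.]
   rect [ 452. -161.] [ 90. 113.] 80.3
side tape_measure 0.38 [160. 253.] 354 med [562.  18. 104.] lo [547.   4.  -4.] hi [640. 136. 139.]
   rect [601.  80.] [243.  57.] 53.3
side awl 0.71 [209. 248.] 223 med [478. -58.  19.] lo [443. -68.  -2.] hi [521. -42.  30.]
   rect [485. -52.] [86. 37.] 10.0
tcp [244.5 575.2 292.2] yaw_y 67.0 F [-0.6 -0.  -0.6] w 91.9 g 0.0 t 1.1 tilt [0. 0.] q [-1.27  0.43  0.03  1.57 -0.01  1.13 -0.08]
```

Run:
```python
from h import *
from scipy.optimize import least_squares
cl=[]
for n in("top","side"):
    c=imaging.calibration(n); z=np.load(f"pics/{n}0.npz"); P=cloud(c,z["d"]>0,z["d"])*1000; cl.append(P)
def fit(P,c0,r,zlo,zhi,lab):
    q=P[(P[:,2]>zlo)&(P[:,2]<zhi)&(np.hypot(*(P[:,:2]-c0).T)<r+15)]
    if len(q)<8: print(lab,"few",len(q));return
    ce,rr=cv2.minEnclosingCircle(q[:,:2].astype(np.float32)); print(lab,len(q),"zmed %.1f"%np.median(q[:,2]),"encl",np.round(ce,1),round(rr,1),"mean",np.round(q[:,:2].mean(0),1),"bbox",np.round(q[:,:2].min(0),1),np.round(q[:,:2].max(0),1))
for i,P in enumerate(cl):
    for lab,c0,r,a,b in [("sleeve",(434,67),28,68,76),("blue",(515,262),30,58,68),("green",(557,-372),24,58,68),("cutter nut",(569,29),22,112,123),("drill",(569,-39),22,110,119),("drill nose",(569,-39),12,125,142),("cutter tip",(569,29),8,125,145),("red",(569,-110),28,112,119)]:
        fit(P,np.array(c0),r,a,b,("top","side")[i]+" "+lab)
    q=P[(P[:,0]>600)&(P[:,0]<760)&(abs(P[:,1])<180)&(P[:,2]>60)]
    print("tall",len(q), q.min(0).round() if len(q) else "", q[np.argsort(q[:,0])[:40:8]].round().tolist())
```

```text
top sleeve 256 zmed 70.3 encl [435.5  64.5] 28.3 mean [435.   64.4] bbox [409.   37.5] [462.5  90.9]
top blue 243 zmed 62.3 encl [523.5 250.3] 32.2 mean [523.4 251. ] bbox [492.1 218.7] [553.7 281.9]
top green 194 zmed 62.0 encl [ 555.6 -378.5] 25.4 mean [ 555.3 -379. ] bbox [ 530.3 -403.8] [ 579.2 -353.7]
top cutter nut 226 zmed 117.7 encl [572.   31.1] 22.3 mean [569.8  30.5] bbox [550.1   9.2] [594.   51.6]
top drill 103 zmed 115.2 encl [571.1 -38.4] 22.7 mean [567.6 -38.9] bbox [548.4 -59.2] [591.9 -16.6]
top drill nose 108 zmed 129.9 encl [570.6 -39.3] 14.2 mean [570.1 -38.9] bbox [556.5 -52.3] [584.7 -26.8]
top cutter tip 37 zmed 138.7 encl [571.6  30.8] 7.9 mean [570.5  30. ] bbox [566.3  22.9] [576.   38.7]
top red 387 zmed 114.4 encl [ 571.8 -108.4] 28.3 mean [ 570.7 -108.7] bbox [ 543.9 -134.3] [597.6 -82.2]
tall 607 [ 600. -148.   60.] [[600.0, -61.0, 69.0], [601.0, -7.0, 72.0], [601.0, -4.0, 71.0], [602.0, 6.0, 69.0], [602.0, 18.0, 69.0]]
side sleeve 132 zmed 70.2 encl [433.5  62.6] 29.5 mean [433.   62.6] bbox [405.4  34.7] [460.7  90.7]
side blue 100 zmed 61.8 encl [520.6 248.7] 33.2 mean [520.4 248.3] bbox [490.5 217.5] [553.3 281.3]
side green 224 zmed 62.8 encl [ 552.3 -378.5] 25.9 mean [ 551.9 -378.9] bbox [ 526.7 -404. ] [ 577.9 -352.6]
side cutter nut 103 zmed 117.3 encl [568.5  28.2] 22.0 mean [566.2  24.1] bbox [547.3   7.3] [589.7  48.3]
side drill 68 zmed 115.5 encl [568.9 -42.7] 21.7 mean [561.3 -50.4] bbox [547.2 -62.5] [590.3 -26.8]
side drill nose 60 zmed 129.3 encl [567.8 -43.5] 13.6 mean [567.8 -44.1] bbox [556.2 -56.6] [579.8 -32.4]
side cutter tip 30 zmed 137.7 encl [568.6  29.4] 8.7 mean [568.2  27.6] bbox [564.3  21.2] [574.3  38. ]
side red 210 zmed 114.1 encl [ 569.1 -110.9] 28.0 mean [ 568.4 -111.9] bbox [ 542.6 -137.4] [596.1 -84.5]
tall 822 [ 600. -144.   60.] [[600.0, -136.0, 70.0], [602.0, -112.0, 70.0], [675.0, -35.0, 140.0], [676.0, -33.0, 111.0], [677.0, -39.0, 125.0]]
```

Run:
```python
from h import *
go([.434,.064,.26],67)
```

```text
turn -0.0 before(mm) [-374.4 -396.4   32.2] after(mm) [-374.2 -396.5   32.2] q7 -0.08 t 1.1
```

```bash
python3 -m jog '{"targets": [[[-0.015,-0.015,0.003],0,1],[[-0.03,-0.032,0.003],0,1],[[-0.033,-0.035,0.003],0,1],[[-0.033,-0.035,0.003],0,1],[[-0.033,-0.035,0.003],0,1],[[-0.033,-0.035,0.003],0,1],[[-0.033,-0.035,0.003],0,1],[[-0.033,-0.035,0.003],0,1],[[-0.033,-0.035,0.003],0,1],[[-0.033,-0.035,0.003],0,1]]}'
python3 - <<'E'
from h import *
stat(); go([.434,.064,.26],67)
E
```

```text
t: 2.1
tcp_pos: [0.4013, 0.1516, 0.2625]
tool_rot: [0.0, 0.2, 0.98, 0.0]
force: [1.7, -0.2, -0.2]
width: 0.0918
grip_force: 0.0
tcp [401.3 151.6 262.5] yaw_y 67.0 F [ 1.7 -0.2 -0.2] w 91.8 g 0.0 t 2.1 tilt [0.001 0.001] q [-0.68  0.14  0.22  2.08 -0.04  0.92  0.73]
turn -0.0 before(mm) [-64.3 -67.9   2.5] after(mm) [-64.3 -67.9   2.5] q7 0.73 t 2.1
```

```bash
python3 -m jog '{"targets": [[[-0.026,-0.027,0],0,1],[[-0.026,-0.027,0],0,1],[[-0.0123,-0.0139,0.002],0,1],[[0,0,0],0,1],[[0,0,0],0,1],[[0,0,0],0,1],[[0,0,0],0,1],[[0,0,0],0,1],[[0,0,0],0,1],[[0,0,0],0,1]]}' >/dev/null
cat >> h.py <<'E'
def fit(P,c0,r,zlo,zhi,lab):
    q=P[(P[:,2]>zlo)&(P[:,2]<zhi)&(np.hypot(*(P[:,:2]-np.array(c0)).T)<r+15)]
    if len(q)<8: print(lab,"few",len(q));return
    ce,rr=cv2.minEnclosingCircle(q[:,:2].astype(np.float32)); print(lab,len(q),"zmed %.1f"%np.median(q[:,2]),"encl",np.round(ce,1),round(rr,1),"mean",np.round(q[:,:2].mean(0),1),"bbox",np.round(q[:,:2].min(0),1),np.round(q[:,:2].max(0),1))
E
python3 - <<'E'
from h import *
stat(); c,p,d=snap("wrist","w1"); P=cloud(c,d>0,d)*1000
print({k:np.round(v,3).tolist() for k,v in c.items()})
for r in trace("wrist","sleeve")[:1]:
    print(r["score"],np.round(r["at"])); Q=cloud(c,r["pixels"],d)*1000; fit(Q,(434,64),28,66,78,"sleeve")
fit(P,(434,64),28,66,78,"sleeve all")
E
```

```text
tcp [433.5  66.  260.2] yaw_y 67.0 F [0.1 1.  0.7] w 92.0 g 0.0 t 3.1 tilt [0. 0.] q [-0.53  0.16  0.3   2.07 -0.06  0.92  0.97]
{'vertical_fov': 59.589, 'cx': 256.941, 'cy': 190.227, 'dist_coeffs': [-0.094, 0.0, 0.0, 0.0, 0.0], 'R': [[0.39, 0.921, -0.0], [0.876, -0.371, 0.309], [0.284, -0.121, -0.951]], 't': [-0.23, -0.384, 0.248]}
0.89 [179. 253.]
sleeve 2132 zmed 73.5 encl [433.6  63.6] 28.3 mean [433.1  64. ] bbox [405.5  36. ] [461.6  91.4]
sleeve all 2141 zmed 73.5 encl [433.6  63.6] 28.3 mean [433.1  64. ] bbox [405.5  36. ] [461.6  91.8]
```

View pics/w1.png

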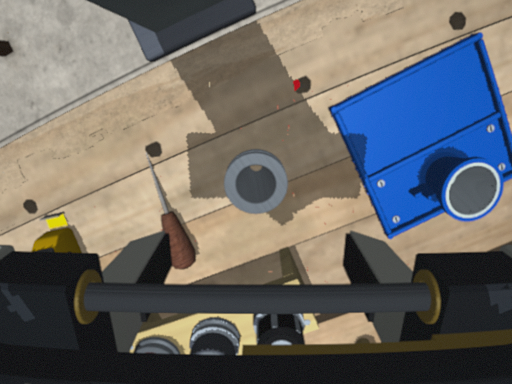

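Run:
```python
from h import *
c,p,d=snap("wrist"); P=cloud(c,d>0,d)*1000
fit(P,(522,250),32,60,70,"blue")
go([.4336,.0637,.121])
```

```text
blue 1724 zmed 65.3 encl [521.5 250.5] 32.6 mean [520.6 250.1] bbox [490.  218.1] [553.3 281.7]
turn 0.0 before(mm) [ -0.9  -1.9 139.2] after(mm) [ -0.9  -1.9 139.2] q7 0.97 t 3.2
```

```bash
python3 -m jog '{"targets": [[[-0.0009,-0.0019,0.025],0,1],[[0,0,0.035],0,1],[[0,0,0.035],0,1],[[0,0,0.025],0,1],[[0,0,0.014],0,1],[[0,0,0.005],0,1],[[0,0,0],0,1],[[0,0,0],0,0],[[0,0,0],0,0],[[0,0,0],0,0]]}' >/dev/null
python3 - <<'E'
from h import *
stat()
E
```

```text
tcp [434.1  63.8 121.9] yaw_y 67.0 F [ 0.4 -0.8  0.2] w 72.4 g 0.0 t 4.2 tilt [0.001 0.001] q [-0.46  0.39  0.24  2.22 -0.17  0.56  1.08]
```

```bash
python3 -m jog '{"targets": [[[0,0,0],0,0],[[0,0,0],0,0],[[0,0,0],0,0],[[0,0,0],0,0],[[0,0,0],0,0],[[0,0,-0.01],0,0],[[0,0,-0.02],0,0],[[0,0,-0.03],0,0],[[0,0,-0.02],0,0],[[0,0,-0.01],0,0]]}' >/dev/null
python3 - <<'E'
from h import *
stat(); go([.5215,.2505,.210])
E
```

```text
tcp [433.8  63.6 212.9] yaw_y 67.0 F [-1.1 -0.5 -3.7] w 56.2 g 30.0 t 5.2 tilt [0.001 0.   ] q [-0.52  0.23  0.3   2.13 -0.09  0.8   1.01]
turn 0.0 before(mm) [ -7.6 206.4   3.1] after(mm) [ -7.6 206.4   3.1] q7 1.01 t 5.2
```

```bash
python3 -m jog '{"targets": [[[0,0.02,0],0,0],[[-0.002,0.035,0],0,0],[[-0.002,0.04,0],0,0],[[-0.002,0.04,0],0,0],[[-0.0016,0.035,0],0,0],[[0,0.02,0],0,0],[[0,0.0105,0],0,0],[[0,0.006,0],0,0],[[0,0,0],0,0],[[0,0,0],0,0]]}' >/dev/null
python3 - <<'E'
from h import *
stat(); 
c,p,d=snap("wrist","w2"); P=cloud(c,d>0,d)*1000
fit(P,(521.5,250.5),32,60,70,"blue"); fit(P,(521.5,250.5),28,158,175,"sleeve collar"); go([.5215,.2505,.135])
c,p,d=snap("side"); P=cloud(c,d>0,d)*1000
for a in range(85,150,10): fit(P,(521.5,250.5),28,a,a+10,"side %d"%a)
E
```

```text
tcp [521.1 249.3 211.1] yaw_y 66.9 F [ 0.1 -0.3 -3.7] w 55.5 g 30.0 t 6.2 tilt [-0.001 -0.001] q [-0.72  0.44  0.25  1.8  -0.13  0.91  0.76]
blue 1510 zmed 65.6 encl [521.9 249.7] 31.7 mean [508.8 255.9] bbox [490.5 218.4] [544.2 281. ]
sleeve collar 5983 zmed 163.1 encl [511.4 254.8] 41.6 mean [511.8 253.8] bbox [492.5 216.5] [540.2 293. ]
turn 0.0 before(mm) [ 0.2  1.3 76.2] after(mm) [ 0.2  1.3 76.2] q7 0.76 t 6.3
side 85 14 zmed 91.3 encl [516.9 243.9] 12.6 mean [514.6 239.6] bbox [505.7 232. ] [527.  251.8]
side 95 23 zmed 99.8 encl [518.9 242.5] 14.5 mean [516.8 236.5] bbox [505.1 232.6] [532.8 246.7]
side 105 29 zmed 109.5 encl [518.4 243.3] 16.1 mean [514.7 236.7] bbox [503.1 229.7] [533.9 248.3]
side 115 34 zmed 120.5 encl [517.4 243.1] 17.6 mean [513.3 235.8] bbox [501.7 227.7] [531.8 253.8]
side 125 32 zmed 130.6 encl [516.2 241.7] 18.5 mean [514.  234.2] bbox [500.4 226.5] [532.5 251.2]
side 135 16 zmed 140.1 encl [513.1 236.8] 22.9 mean [511.8 231.3] bbox [494.1 216.6] [532.  249.7]
side 145 44 zmed 148.8 encl [515.7 238.4] 28.9 mean [511.8 235.6] bbox [491.4 209.5] [543.4 267.2]
```

View pics/w2.png

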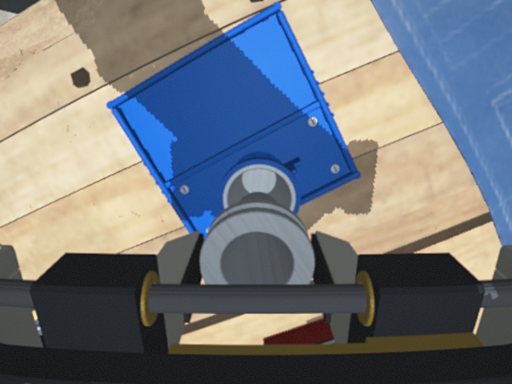

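```bash
python3 -m jog '{"targets": [[[0.0002,0.001,0.01],0,0],[[0,0,0.02],0,0],[[0,0,0.02],0,0],[[0,0,0.012],0,0],[[0,0,0.006],0,0],[[0,0,0.004],0,0],[[0,0,0.003],0,0],[[0,0,0.002],0,0],[[0,0,0.001],0,0],[[0,0,0],0,0]]}'
python3 - <<'E'
from h import *
stat()
E
```

```text
t: 7.35
tcp_pos: [0.5217, 0.2518, 0.1335]
tool_rot: [0.0, 0.2, 0.98, 0.0]
force: [-0.1, -0.1, -4.2]
width: 0.0556
grip_force: 30.0
tcp [521.7 251.8 133.5] yaw_y 67.0 F [-0.1 -0.1 -4.2] w 55.6 g 30.0 t 7.3 tilt [0. 0.] q [-0.7   0.54  0.22  1.87 -0.17  0.75  0.78]
```

```bash
python3 -m jog '{"targets": [[[0,0,0.001],0,0],[[0,0,0.001],0,0],[[0,0,0.0005],0,0],[[0,0,0],0,0],[[0,0,0],0,0],[[0,0,0],0,0],[[0,0,0],0,0],[[0,0,0],0,0],[[0,0,0],0,0],[[0,0,0],0,0]]}'
python3 - <<'E'
from h import *
stat()
E
```

```text
t: 8.35
tcp_pos: [0.5218, 0.2518, 0.1317]
tool_rot: [0.0, 0.2, 0.98, 0.0]
force: [-2.2, -0.5, 6.9]
width: 0.0556
grip_force: 30.0
tcp [521.8 251.8 131.7] yaw_y 67.0 F [-2.2 -0.5  6.9] w 55.6 g 30.0 t 8.3 tilt [0.001 0.001] q [-0.7   0.54  0.22  1.87 -0.17  0.74  0.78]
```

```bash
python3 -m jog '{"targets": [[[0,0,0.0003],0,0],[[0,0,0],0,1],[[0,0,0],0,1],[[0,0,0],0,1],[[0,0,0],0,1],[[0,0,-0.01],0,1],[[0,0,-0.03],0,1],[[0,0,-0.045],0,1],[[0,0,-0.045],0,1],[[0,0,-0.02],0,1]]}'
python3 - <<'E'
from h import *
c,p,d=snap("wrist","w3"); P=cloud(c,d>0,d)*1000
fit(P,(521.5,250.5),28,76,90,"collar"); 
q=P[(np.hypot(P[:,0]-521.5,P[:,1]-250.5)<27)&(np.hypot(P[:,0]-521.5,P[:,1]-250.5)>19)&(P[:,2]>70)]
A=np.c_[q[:,:2]-[521.5,250.5],np.ones(len(q))]; print("plane",np.linalg.lstsq(A,q[:,2],rcond=None)[0])
r=trace("wrist","blue_carrier")[0]; Q=cloud(c,r["pixels"],d)*1000; Q=Q[Q[:,2]<25]; print(r["score"],cv2.minAreaRect(Q[:,:2].astype(np.float32)))
c,p,d=snap("side"); P=cloud(c,d>0,d)*1000
fit(P,(521.5,250.5),28,76,90,"side collar"); 
go([.570,.030,.25],0)
E
```

```text
t: 9.35
tcp_pos: [0.5229, 0.252, 0.2855]
tool_rot: [0.002, 0.2, 0.98, 0.002]
force: [1.1, 0.7, 0.7]
width: 0.0918
grip_force: 0.0
collar 1969 zmed 83.6 encl [521.4 251.3] 28.1 mean [520.9 251.5] bbox [493.5 223.4] [549.4 279.2]
plane [ -5.3822903    2.70922555 149.09339283]
0.77 ((481.7933349609375, 244.6251220703125), (171.3197021484375, 174.36114501953125), 5.3260626792907715)
side collar 106 zmed 79.9 encl [521.6 252.1] 30.3 mean [520.5 249.6] bbox [493.1 221.9] [548.6 278.1]
turn 67.0 before(mm) [-130.8 -185.7   32.1] after(mm) [-222.    47.7   32.1] q7 0.73 t 9.5
```

```bash
python3 -m jog '{"targets": [[[-0.018,-0.025,0],0,1],[[-0.028,-0.04,0],0,1],[[-0.028,-0.04,0],0,1],[[-0.028,-0.04,0.01],0,1],[[-0.02,-0.029,0.01],0,1],[[-0.0088,-0.0117,0.01],8,1],[[0,0,0],8,1],[[0,0,0],8,1],[[0,0,0],8,1],[[0,0,0],8,1]]}' >/dev/null
python3 -m jog '{"targets": [[[0,0,0],8,1],[[0,0,0],8,1],[[0,0,0],8,1],[[0,0,0],3,1],[[0,0,0],0,1],[[0,0,0],0,1],[[0,0,0],0,1],[[0,0,0],0,1],[[0,0,0],0,1],[[0,0,0],0,1]]}' >/dev/null
python3 - <<'E'
from h import *
stat(); c,p,d=snap("wrist","w4"); P=cloud(c,d>0,d)*1000
fit(P,(570,30),22,113,124,"nut"); fit(P,(570,30),8,128,150,"tip");fit(P,(570,-40),22,110,119,"drill");fit(P,(570,-40),12,125,145,"dnose")
for q in ("cutter_chuck","drill_chuck"): print(q,[(round(r["score"],2),np.round(r["at"])) for r in look_for("wrist",q)[:3]])
go([.570,.030,.159],0)
E
```

```text
tcp [569.3  29.6 250.5] yaw_y -0.0 F [-0.2 -0.3 -1.1] w 92.0 g 0.0 t 11.5 tilt [0. 0.] q [-0.59  0.42  0.61  1.8  -0.28  1.01  0.14]
nut 2389 zmed 121.3 encl [570.   30.7] 22.6 mean [570.1  34. ] bbox [548.    8.5] [592.5  52.7]
tip 407 zmed 143.5 encl [570.2  30.6] 8.1 mean [570.5  32.4] bbox [564.3  22.7] [576.5  38.6]
drill 534 zmed 116.5 encl [570.2 -37.2] 22.0 mean [569.9 -23.2] bbox [548.2 -38. ] [592.2 -16.2]
dnose 274 zmed 127.4 encl [570.2 -31.9] 14.1 mean [570.  -26.9] bbox [556.1 -32. ] [584.3 -22.7]
cutter_chuck [(0.71, array([192., 259.]))]
drill_chuck [(0.73, array([262., 258.]))]
turn -0.0 before(mm) [ 0.3  0.6 91.5] after(mm) [ 0.3  0.6 91.5] q7 0.14 t 11.7
```

View pics/w4.png

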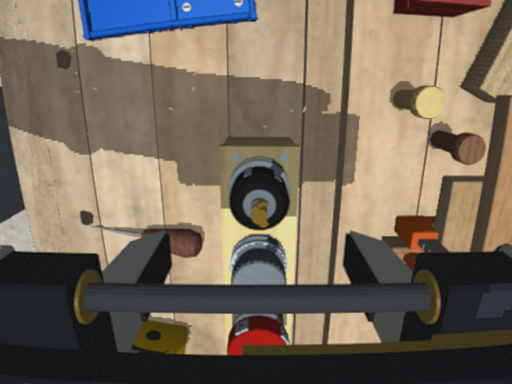

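```bash
python3 -m jog '{"targets": [[[0,-0.0005,0.02],0,1],[[0,-0.0005,0.03],0,1],[[0,0,0.025],0,1],[[0,0,0.012],0,1],[[0,0,0.0045],0,1],[[0,0,0],0,0],[[0,0,0],0,0],[[0,0,0],0,0],[[0,0,0],0,0],[[0,0,0],0,0]]}' >/dev/null
python3 - <<'E'
from h import *
stat()
E
python3 -m jog '{"targets": [[[0,0,0],0,0],[[0,0,0],0,0],[[0,0,0],0,0],[[0,0,0],0,0],[[0,0,-0.01],0,0],[[0,0,-0.02],0,0],[[0,0,-0.03],0,0],[[0,0,-0.03],0,0],[[0,0,-0.02],0,0],[[0,0,-0.01],0,0]]}' >/dev/null
python3 - <<'E'
from h import *
stat(); go([.5215,.2513,.280])
E
```

```text
tcp [568.5  29.7 159.4] yaw_y -0.0 F [0.3 0.9 0.4] w 56.3 g 0.0 t 12.7 tilt [0.001 0.   ] q [-0.53  0.53  0.55  1.89 -0.37  0.82  0.21]
tcp [568.   29.5 280.7] yaw_y -0.0 F [ 0.3 -0.7 -3.4] w 43.6 g 30.0 t 13.7 tilt [0. 0.] q [-0.6   0.39  0.63  1.77 -0.26  1.07  0.12]
turn 0.0 before(mm) [221.8 -46.7   0.7] after(mm) [221.8 -46.7   0.7] q7 0.12 t 13.7
```

```bash
python3 -m jog '{"targets": [[[0.02,-0.005,0],0,0],[[0.035,-0.008,0],0,0],[[0.042,-0.008,0],0,0],[[0.042,-0.008,0],0,0],[[0.035,-0.008,0],0,0],[[0.025,-0.006,0],0,0],[[0.0152,-0.0034,0],0,0],[[0.0066,0,0],0,0],[[0,0,0],0,0],[[0,0,0],0,0]]}' >/dev/null
python3 - <<'E'
from h import *
stat(); stat(); c,p,d=snap("wrist","w5"); P=cloud(c,d>0,d)*1000
stat(); x,R,s=frame(); X=x*1000
fit(P,(521.5,251.3),28,76,90,"collar"); fit(P,X[:2],22,X[2]-41,X[2]-36,"nut"); fit(P,X[:2],8,X[2]-30,X[2]-5,"tip")
E
```

```text
tcp [522.6 248.6 278.9] yaw_y -0.2 F [-0.2 -0.7 -4.2] w 43.4 g 30.0 t 14.7 tilt [ 0.    -0.001] q [-0.96  0.4   0.59  1.74 -0.25  1.07 -0.29]
tcp [522.6 248.6 278.9] yaw_y -0.2 F [-0.2 -0.7 -4.2] w 43.4 g 30.0 t 14.7 tilt [ 0.    -0.001] q [-0.96  0.4   0.59  1.74 -0.25  1.07 -0.29]
tcp [522.6 248.5 279. ] yaw_y -0.2 F [-0.2  0.5 -5.2] w 43.5 g 30.0 t 14.7 tilt [ 0.    -0.001] q [-0.96  0.4   0.59  1.74 -0.25  1.07 -0.29]
collar 1603 zmed 83.6 encl [521.  251.5] 28.2 mean [520.9 258. ] bbox [493.5 232.7] [548.5 279.6]
nut 3916 zmed 241.1 encl [522.7 259.4] 35.3 mean [522.4 257.6] bbox [487.4 243.1] [558.  270.9]
tip 428 zmed 255.7 encl [522.6 248.5] 23.0 mean [524.6 252.2] bbox [500.4 240.6] [545.1 258.1]
```

View pics/w5.png

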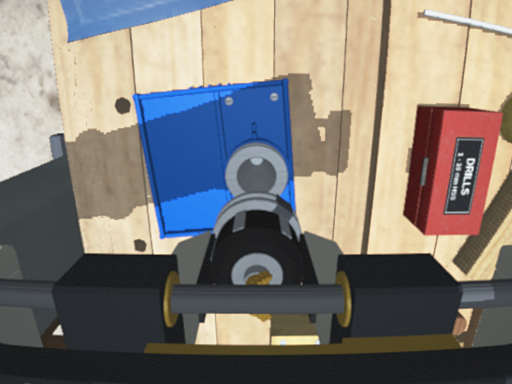

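```bash
python3 -m jog '{"targets": [[[0.002,-0.0014,0],0,0],[[0,0,0.015],0,0],[[0,0,0.015],0,0],[[0,0,0],0,0],[[0,0,0],0,0],[[0,0,0],0,0],[[0,0,0],0,0],[[0,0,0],0,0],[[0,0,0],0,0],[[0,0,0],0,0]]}' >/dev/null
python3 - <<'E'
from h import *
stat(); c,p,d=snap("wrist"); P=cloud(c,d>0,d)*1000
stat(); x,R,s=frame(); X=x*1000
fit(P,(521.5,251.3),28,76,90,"collar"); fit(P,X[:2],25,X[2]-73,X[2]-68,"flange")
for a,b in ((-75,-60),(-60,-40)):
  q=P[(P[:,2]>X[2]+a)&(P[:,2]<X[2]+b)&(np.hypot(*(P[:,:2]-X[:2]).T)<27)]; i=abs(q[:,0]-X[0])<4; print(a,len(q),"ymax",q[i,1].max() if i.any() else 0)
E
```

```text
tcp [520.7 252.5 249.1] yaw_y -0.0 F [-0.3  0.4 -4.9] w 43.7 g 30.0 t 15.7 tilt [0. 0.] q [-0.95  0.43  0.57  1.78 -0.27  1.01 -0.27]
tcp [520.7 252.5 249. ] yaw_y -0.0 F [-0.4  0.4 -3.8] w 43.5 g 30.0 t 15.8 tilt [0. 0.] q [-0.95  0.43  0.57  1.78 -0.27  1.01 -0.27]
collar 1464 zmed 83.7 encl [521.1 251.8] 28.0 mean [521.4 263.9] bbox [493.3 241. ] [549.  279.8]
flange 1053 zmed 179.5 encl [520.4 259.1] 23.7 mean [520.3 271. ] bbox [496.7 254.6] [544.  278.7]
-75 1410 ymax 278.6836733758627
-60 2449 ymax 275.8803916685477
```

```bash
python3 -m jog '{"targets": [[[-0.002,0.0007,0],0,0],[[0,0,0.015],0,0],[[0,0,0.02],0,0],[[0,0,0.01],0,0],[[0,0,0],0,0],[[0,0,0],0,0],[[0,0,0],0,0],[[0,0,0],0,0],[[0,0,0],0,0],[[0,0,0],0,0]]}' >/dev/null
cat >> h.py <<'E'
def seat(sock,rsock,name,zs):
    """held chuck's flange against the socket/collar, from the wrist view"""
    c,p,d=snap("wrist"); P=cloud(c,d>0,d)*1000; stat(); X=frame()[0]*1000
    for lab,c0,r,a,b in (("socket",sock,rsock,zs-5,zs+6),("flange",X[:2],25,X[2]-75,X[2]-67),("nut",X[:2],22,X[2]-60,X[2]-42)):
        q=P[(P[:,2]>a)&(P[:,2]<b)&(np.hypot(*(P[:,:2]-np.array(c0)).T)<r+4)]
        if len(q)<20: print(lab,"few"); continue
        i=abs(q[:,0]-np.median(q[:,0]))<5
        print(lab,len(q),"cx %.1f"%((q[:,0].min()+q[:,0].max())/2),"wx %.1f"%np.ptp(q[:,0]),"cy %.1f"%(q[i,1].max()-r))
E
python3 - <<'E'
from h import *
seat((521.2,251.5),28,"",83.5)
E
```

```text
tcp [521.4 250.6 204.2] yaw_y -0.0 F [-0.2  0.  -5.2] w 43.8 g 30.0 t 16.8 tilt [0. 0.] q [-0.93  0.48  0.55  1.83 -0.31  0.92 -0.24]
socket 1563 cx 521.4 wx 55.0 cy 251.7
flange 1128 cx 521.2 wx 47.5 cy 251.6
nut 1533 cx 521.2 wx 48.2 cy 252.0
```

Aligned. Descend to seat (expected TCP ≈169).

```bash
python3 -m jog '{"targets": [[[0,0,0.012],0,0],[[0,0,0.01],0,0],[[0,0,0.006],0,0],[[0,0,0.003],0,0],[[0,0,0.0015],0,0],[[0,0,0],0,0],[[0,0,0],0,0],[[0,0,0],0,0],[[0,0,0],0,0],[[0,0,0],0,0]]}' >/dev/null
python3 - <<'E'
from h import *
seat((521.2,251.5),28,"",83.5)
E
```

```text
tcp [521.4 250.5 171.6] yaw_y -0.0 F [-0.3  0.5 -4.3] w 43.5 g 30.0 t 17.9 tilt [0. 0.] q [-0.91  0.52  0.52  1.86 -0.34  0.85 -0.21]
socket 1162 cx 521.8 wx 55.4 cy 251.8
flange 1133 cx 521.3 wx 47.5 cy 251.5
nut 1532 cx 521.2 wx 48.1 cy 251.8
```

```bash
python3 -m jog '{"targets": [[[0,0,0.001],0,0],[[0,0,0.001],0,0],[[0,0,0.0005],0,0],[[0,0,0.0005],0,0],[[0,0,0],0,0],[[0,0,0],0,0],[[0,0,0],0,0],[[0,0,0],0,0],[[0,0,0],0,0],[[0,0,0],0,0]]}' >/dev/null
python3 - <<'E'
from h import *
stat()
E
```

```text
tcp [521.4 250.5 169.2] yaw_y -0.0 F [-3.3 -0.5  5.6] w 43.3 g 30.0 t 18.9 tilt [0.    0.001] q [-0.91  0.53  0.52  1.86 -0.34  0.84 -0.21]
```

```bash
python3 -m jog '{"targets": [[[0,0,0],0,0.8],[[0,0,0],0,0.8],[[0,0,0],0,0.8],[[0,0,0],0,0.8],[[0,0,-0.01],0,0.9],[[0,0,-0.03],0,1],[[0,0,-0.04],0,1],[[0,0,-0.03],0,1],[[0,0,-0.01],0,1],[[0,0,0],0,1]]}' >/dev/null
python3 - <<'E'
from h import *
stat(); c,p,d=snap("wrist","w6"); P=cloud(c,d>0,d)*1000
fit(P,(521.2,251.5),22,125,136,"nut"); fit(P,(521.2,251.5),8,140,160,"tip"); fit(P,(521.2,251.5),25,95,103,"flange");fit(P,(521.2,251.5),28,80,86,"collar")
q=P[(np.hypot(*(P[:,:2]-[521.2,251.5]).T)<22)&(P[:,2]>120)]; print("nut top",np.percentile(q[:,2],[50,60,70,98]))
c,p,d=snap("top"); r=trace("top","tape_measure")[0]; Q=cloud(c,r["pixels"],d)*1000
for a,b in ((-5,20),(45,70)):
    q=Q[(Q[:,2]>a)&(Q[:,2]<b)]; print(a,len(q),cv2.minAreaRect(q[:,:2].astype(np.float32)))
go([.435,-.182,.26],90)
E
```

```text
tcp [522.  250.7 290.3] yaw_y -0.0 F [0.2 0.9 0.4] w 91.8 g 0.0 t 19.9 tilt [0.003 0.002] q [-0.97  0.39  0.6   1.73 -0.24  1.09 -0.29]
nut 1936 zmed 131.3 encl [520.7 251.5] 22.4 mean [520.5 254.1] bbox [498.7 229.2] [542.6 273.2]
tip 295 zmed 153.8 encl [520.5 251.4] 8.0 mean [521.  252.9] bbox [514.5 243.5] [526.7 259.3]
flange 394 zmed 99.6 encl [520.5 252. ] 25.0 mean [521.2 267.1] bbox [495.6 246.6] [545.4 276.2]
collar 391 zmed 83.7 encl [521.1 251.6] 28.1 mean [523.5 268.4] bbox [493.2 240.2] [548.5 279.5]
nut top [131.94767664 132.38340918 133.24008086 320.98750687]
-5 107 ((435.2623291015625, -187.2804412841797), (40.28536605834961, 83.87958526611328), 78.0354995727539)
45 317 ((449.095703125, -185.5185089111328), (32.64756774902344, 59.06640625), 79.77195739746094)
turn 90.0 before(mm) [-432.4  -85.4   27.7] after(mm) [-85.6 432.4  27.7] q7 -0.29 t 20.0
```

```bash
python3 -m jog '{"targets": [[[-0.02,-0.004,0],0,1],[[-0.038,-0.008,0],0,1],[[-0.047,-0.009,0],0,1],[[-0.047,-0.009,0],0,1],[[-0.047,-0.009,0],0,1],[[-0.047,-0.009,0],0,1],[[-0.047,-0.009,0],0,1],[[-0.047,-0.009,0],0,1],[[-0.047,-0.008,0],0,1],[[-0.03,0,0],0,1]]}' >/dev/null
python3 -m jog '{"targets": [[[-0.015,0,0],-8,1],[[0,0,0],-8,1],[[0,0,0.01],-8,1],[[0,0,0.01],-8,1],[[0,0,0.01],-8,1],[[0,0,0],-8,1],[[0,0,0],-8,1],[[0,0,0],-8,1],[[0,0,0],-8,1],[[0,0,0],-8,1]]}' >/dev/null
cat > tape.py <<'E'
from h import *
stat(); c,p,d=snap("wrist","tape"); r=trace("wrist","tape_measure"); print([(round(q["score"],2),np.round(q["at"])) for q in r])
Q=cloud(c,r[0]["pixels"],d)*1000
for a,b in ((-5,15),(20,45),(45,58),(58,70)):
    q=Q[(Q[:,2]>a)&(Q[:,2]<b)]
    if len(q)>5: print(a,len(q),cv2.minAreaRect(q[:,:2].astype(np.float32)))
E
python3 tape.py
```

```text
tcp [ 445.8 -181.8  257.3] yaw_y 80.3 F [ 0.6  0.4 -0.6] w 91.8 g 0.0 t 22.0 tilt [-0.002  0.   ] q [-0.12  0.25  0.48  1.99 -0.14  0.94  1.84]
[(0.65, array([167., 253.]))]
-5 467 ((414.4947509765625, -179.06451416015625), (46.16030502319336, 28.8770809173584), 3.0752508640289307)
20 405 ((414.7870178222656, -180.9638671875), (31.494367599487305, 9.075582504272461), 80.40280151367188)
45 625 ((446.0260925292969, -186.4868927001953), (31.893590927124023, 57.05161666870117), 79.36756896972656)
58 1526 ((448.08349609375, -186.42001342773438), (32.207611083984375, 45.793094635009766), 79.16027069091797)
```

View pics/tape.png

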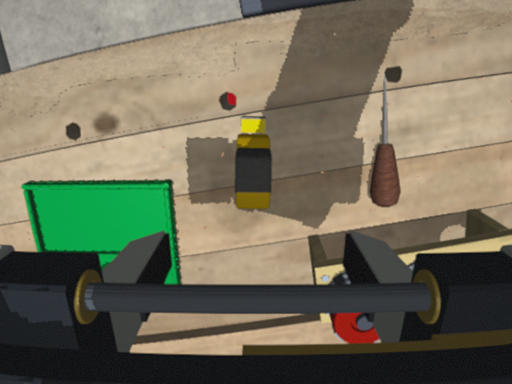

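Run:
```python
from h import *
go([.449,-.187,.095],79.3)
```

```text
turn 0.8 before(mm) [ -4.2  -4.5 162.5] after(mm) [ -4.3  -4.5 162.5] q7 1.83 t 22.1
```

```bash
python3 -m jog '{"targets": [[[-0.0042,-0.0045,0.02],0.8,0.8],[[0,0,0.04],0,0.8],[[0,0,0.045],0,0.8],[[0,0,0.035],0,0.8],[[0,0,0.015],0,0.8],[[0,0,0.0075],0,0.8],[[0,0,0],0,0],[[0,0,0],0,0],[[0,0,0],0,0],[[0,0,0],0,0]]}' >/dev/null
python3 - <<'E'
from h import *
stat()
E
python3 -m jog '{"targets": [[[0,0,0],0,0],[[0,0,0],0,0],[[0,0,0],0,0],[[0,0,0],0,0],[[0,0,0],0,0],[[0,0,-0.01],0,0],[[0,0,-0.03],0,0],[[0,0,-0.045],0,0],[[0,0,-0.045],0,0],[[0,0,-0.03],0,0]]}' >/dev/null
python3 - <<'E'
from h import *
stat()
a=np.radians(5.3);M=np.array([[np.cos(a),-np.sin(a)],[np.sin(a),np.cos(a)]])
t=np.array([521.3,251.5])+M@[-78-3,-32]; print("target",t)
go([t[0]/1000,t[1]/1000,.26],-35+5.3)
E
```

```text
tcp [ 451.  -186.7   96.8] yaw_y 79.2 F [0.5 0.6 0.2] w 46.2 g 0.0 t 23.1 tilt [ 0.002 -0.   ] q [ 0.01  0.5   0.37  2.13 -0.33  0.56  2.  ]
tcp [ 450.5 -187.   259. ] yaw_y 79.1 F [ 1.1  0.  -3.8] w 32.1 g 29.8 t 24.1 tilt [ 0.002 -0.001] q [-0.13  0.26  0.51  1.98 -0.15  0.95  1.84]
target [443.60215825 212.15479207]
turn -71.2 before(mm) [ 82.  390.8  -1.2] after(mm) [-343.4  203.7   -1.2] q7 1.84 t 24.1
```

```bash
python3 -m jog '{"targets": [[[0.004,0.02,0],0,0],[[0.009,0.043,0],0,0],[[0.01,0.047,0],0,0],[[0.01,0.047,0],0,0],[[0.01,0.047,0],0,0],[[0.01,0.047,0],0,0],[[0.01,0.047,0],0,0],[[0.01,0.047,0],0,0],[[0.009,0.03,0],0,0],[[0,0.016,0],0,0]]}' >/dev/null
python3 -m jog '{"targets": [[[0,0,0],8,0],[[0,0,0],8.5,0],[[0,0,0],8.5,0],[[0,0,0],8.5,0],[[0,0,0],8.5,0],[[0,0,0],8.5,0],[[0,0,0],8.5,0],[[0,0,0],8.5,0],[[0,0,0],8.5,0],[[0,0,0],8.5,0]]}' >/dev/null
python3 -m jog '{"targets": [[[0,0,0],8.5,0],[[0,0,0],8.5,0],[[0,0,0],7,0],[[0,0,0],0,0],[[0,0,0],0,0],[[0,0,0],0,0],[[0,0,0],0,0],[[0,0,0],0,0],[[0,0,0],0,0],[[0,0,0],0,0]]}' >/dev/null
python3 - <<'E'
from h import *
stat()
go([.4436,.2122,.104],-29.7)
c,p,d=snap("wrist","w8"); P=cloud(c,d>0,d)*1000
r=trace("wrist","blue_carrier"); 
c,p,d=snap("top","t8");r=trace("top","blue_carrier")
Q=cloud(c,r[0]["pixels"],d)*1000; Q=Q[Q[:,2]<25]; print(cv2.minAreaRect(Q[:,:2].astype(np.float32)))
z=np.load("pics/top0.npz")
E
```

```text
tcp [443.4 212.8 255.9] yaw_y -29.3 F [-0.1  0.5 -2.3] w 31.9 g 29.8 t 27.1 tilt [0. 0.] q [-1.08  0.29  0.67  1.98 -0.22  0.95 -0.82]
turn 0.4 before(mm) [ -0.4   0.5 151.9] after(mm) [ -0.4   0.5 151.9] q7 -0.82 t 27.1
((479.9656066894531, 242.8455352783203), (165.6190948486328, 167.14260864257812), 3.16991925239563)
```

View pics/w8.png

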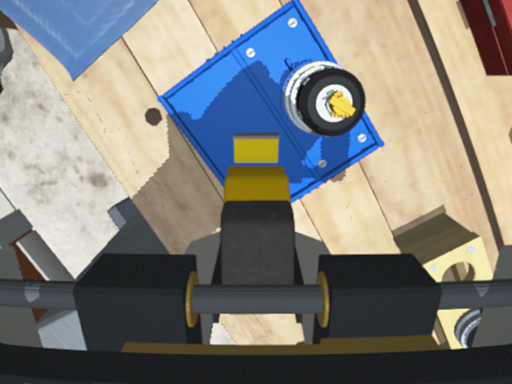

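Run:
```python
from h import *
from scipy.optimize import minimize
for n in ("top","side"):
  c=imaging.calibration(n); z=np.load(f"pics/{n}0.npz")
  P=cloud(c,z["d"]>0,z["d"]); pix=z["p"][z["d"]>0].astype(int)
  for col,s,lab in ((2,(.5215,.251),"blue"),(1,(.555,-.3787),"green")):
    o=[i for i in range(3) if i!=col]
    m=(pix[:,col]>pix[:,o].max(1)+30)&(P[:,2]<.022)&(np.hypot(P[:,0]-s[0]+.04,P[:,1]-s[1])<.16)
    Q=P[m][:,:2]*1000
    # best-fit 162x166 rectangle: penalise points outside, and reward tightness through extreme percentiles
    def ext(a):
        M=np.array([[np.cos(a),-np.sin(a)],[np.sin(a),np.cos(a)]]); L=Q@M; return np.percentile(L,.5,0),np.percentile(L,99.5,0),M
    A=np.radians(np.arange(-15,15,.25)); best=min(A,key=lambda a:np.prod(ext(a)[1]-ext(a)[0]))
    lo,hi,M=ext(best); ce=M@((lo+hi)/2); v=M.T@(ce-np.array(s)*1000)
    print(n,lab,len(Q),"yaw",np.degrees(best),"size",np.round(hi-lo,1),"centre",np.round(ce,1),"centre in tray axes rel socket",np.round(v,1))
```

```text
top blue 3187 yaw 5.0 size [159.2 165.5] centre [481.  246.9] centre in tray axes rel socket [-40.7  -0.6]
top green 3364 yaw -9.25 size [159.8 163.7] centre [ 513.5 -370.6] centre in tray axes rel socket [-42.2   1.3]
side blue 1401 yaw 5.25 size [161.1 245.2] centre [475.  283.3] centre in tray axes rel socket [-43.3  36.4]
side green 4162 yaw -9.0 size [161.  165.1] centre [ 509.8 -372.2] centre in tray axes rel socket [-45.7  -0.6]
```

```bash
python3 -m jog '{"targets": [[[0,0,0.02],0,0],[[0,0,0.035],0,0],[[0,0,0.035],0,0],[[0,0,0.03],0,0],[[0,0,0.015],0,0],[[0,0,0.01],0,0],[[0,0,0.005],0,0],[[0,0,0],0,0],[[0,0,0],0,0],[[0,0,0],0,0]]}' >/dev/null
python3 - <<'E'
from h import *
stat()
E
```

```text
tcp [443.8 213.1 106.7] yaw_y -29.3 F [-0.4  0.8 -3.5] w 32.1 g 29.8 t 28.3 tilt [0.001 0.001] q [-0.94  0.51  0.52  2.12 -0.44  0.61 -0.63]
```

```bash
python3 -m jog '{"targets": [[[0,0,0.0015],0,0],[[0,0,0.001],0,0],[[0,0,0.001],0,0],[[0,0,0.001],0,0],[[0,0,0],0,0],[[0,0,0],0,0],[[0,0,0],0,0],[[0,0,0],0,0],[[0,0,0],0,0],[[0,0,0],0,0]]}' >/dev/null
python3 - <<'E'
from h import *
stat()
E
```

```text
tcp [443.5 213.  102.3] yaw_y -29.3 F [-2.8 -0.4 15. ] w 31.8 g 30.0 t 29.3 tilt [0.    0.001] q [-0.93  0.52  0.51  2.12 -0.44  0.6  -0.62]
```

```bash
python3 -m jog '{"targets": [[[0,0,-0.0008],0,0],[[0,0,0],0,0.55],[[0,0,0],0,0.55],[[0,0,0],0,0.55],[[0,0,0],0,0.55],[[0,0,-0.01],0,0.55],[[0,0,-0.03],0,0.55],[[0,0,-0.045],0,0.55],[[0,0,-0.045],0,0.8],[[0,0,-0.045],0,1]]}' >/dev/null
python3 - <<'E'
from h import *
stat()
c,p,d=snap("wrist","w9")
go([.570,-.039,.28],0)
E
```

```text
tcp [443.2 212.2 279.5] yaw_y -29.4 F [0.2 1.1 1. ] w 62.4 g 0.0 t 30.3 tilt [ 0. -0.] q [-1.12  0.26  0.7   1.95 -0.19  1.   -0.84]
turn -29.4 before(mm) [-158.4  231.6    5.6] after(mm) [-251.8  123.8    5.6] q7 -0.84 t 30.4
```

View pics/w9.png

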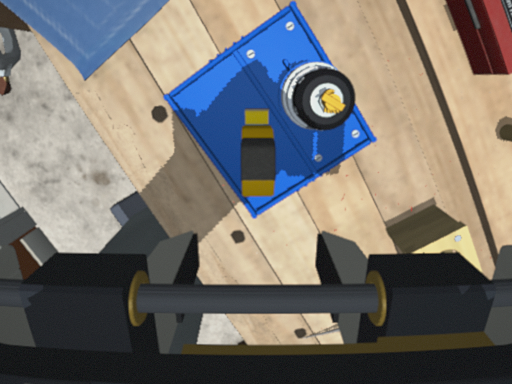

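```bash
python3 -m jog '{"targets": [[[-0.012,0.0175,0],0,1],[[-0.024,0.0345,0],0,1],[[-0.026,0.038,0],0,1],[[-0.026,0.038,0],0,1],[[-0.026,0.038,0],0,1],[[-0.024,0.0355,0],0,1],[[-0.0204,0.0301,0.005],-7.4,1],[[0,0,0],-8,1],[[0,0,0],-8,1],[[0,0,0],-6,1]]}' >/dev/null
python3 -m jog '{"targets": [[[0,0,0],0,1],[[0,0,0],0,1],[[0,0,0],0,1],[[0,0,0],0,1],[[0,0,0],0,1],[[0,0,0],0,1],[[0,0,0],0,1],[[0,0,0],0,1],[[0,0,0],0,1],[[0,0,0],0,1]]}' >/dev/null
python3 - <<'E'
from h import *
stat(); c,p,d=snap("wrist"); P=cloud(c,d>0,d)*1000
fit(P,(570,-39),22,110,120,"drill");fit(P,(570,-39),12,125,145,"dnose")
q=P[(P[:,0]>640)&(P[:,0]<720)&(abs(P[:,1]+39)<90)&(P[:,2]>100)&(P[:,2]<200)]; print(len(q),q[np.argsort(q[:,0])[:60:10]].round())
c,p,d=snap("side"); P=cloud(c,d>0,d)*1000
q=P[(P[:,0]>645)&(P[:,0]<760)&(abs(P[:,1]+39)<100)&(P[:,2]>150)&(P[:,2]<230)]; print(len(q),q.min(0))
go([.5702,-.0385,.157],0)
c,p,d=snap("top"); P=cloud(c,d>0,d)*1000
r=trace("top","tape_measure")[0]; Q=cloud(c,r["pixels"],d)*1000
a=np.radians(5.1);M=np.array([[np.cos(a),-np.sin(a)],[np.sin(a),np.cos(a)]])
L=(Q[:,:2]-[521.3,251.3])@M; 
for lo,hi in((0,30),(30,60),(60,75)):
    i=(Q[:,2]>lo)&(Q[:,2]<hi); print(lo,i.sum(),L[i].min(0),L[i].max(0))
E
```

```text
tcp [567.7 -38.7 272.2] yaw_y 0.1 F [-0.7 -1.2 -0.3] w 91.8 g 0.0 t 32.4 tilt [-0.  0.] q [-0.46  0.4   0.6   1.78 -0.26  1.05  0.23]
drill 681 zmed 117.5 encl [569.6 -39.5] 22.7 mean [569.5 -32.6] bbox [547.4 -61.6] [592.  -17.1]
dnose 1294 zmed 132.7 encl [569.8 -39.2] 16.5 mean [569.7 -36.9] bbox [553.7 -55. ] [585.7 -22.7]
2509 [[675. -36. 144.]
 [676. -33. 105.]
 [676. -38. 142.]
 [676. -35. 118.]
 [676. -33. 107.]
 [676. -36. 105.]]
171 [677.36921611 -39.91911118 150.09754765]
turn 0.1 before(mm) [  0.2   2.4 115.2] after(mm) [  0.2   2.4 115.2] q7 0.23 t 32.5Traceback (most recent call last):
  File "<stdin>", line 9, in <module>
IndexError: list index out of range
```

```bash
python3 -m jog '{"targets": [[[-0.0006,0.002,0.02],0,1],[[0,0,0.035],0,1],[[0,0,0.035],0,1],[[0,0,0.015],0,1],[[0,0,0.0095],0,1],[[0,0,0],0,0],[[0,0,0],0,0],[[0,0,0],0,0],[[0,0,0],0,0],[[0,0,0],0,0]]}' >/dev/null
python3 - <<'E'
from h import *
stat()
E
python3 -m jog '{"targets": [[[0,0,0],0,0],[[0,0,0],0,0],[[0,0,0],0,0],[[0,0,0],0,0],[[0,0,-0.01],0,0],[[0,0,-0.02],0,0],[[0,0,-0.03],0,0],[[0,0,-0.035],0,0],[[0,0,-0.02],0,0],[[0,0,-0.01],0,0]]}' >/dev/null
python3 - <<'E'
from h import *
stat(); go([.553,-.379,.280])
E
```

```text
tcp [570.1 -39.3 158.4] yaw_y 0.1 F [ 0.1  1.4 -0.3] w 56.0 g 0.0 t 33.5 tilt [0.001 0.   ] q [-0.4   0.53  0.53  1.89 -0.36  0.81  0.33]
tcp [569.9 -39.6 284.7] yaw_y 0.1 F [ 0.4  0.  -4.2] w 43.2 g 30.0 t 34.5 tilt [0.002 0.   ] q [-0.47  0.39  0.61  1.76 -0.25  1.08  0.23]
turn 0.0 before(mm) [-339.4  -17.3    4.6] after(mm) [-339.4  -17.3    4.6] q7 0.23 t 34.5
```

```bash
python3 -m jog '{"targets": [[[-0.02,-0.002,0],0,0],[[-0.035,-0.002,0],0,0],[[-0.045,-0.002,0],0,0],[[-0.045,-0.002,0],0,0],[[-0.045,-0.002,0],0,0],[[-0.045,-0.002,0],0,0],[[-0.045,-0.002,0],0,0],[[-0.035,-0.002,0],0,0],[[-0.02,0,0],0,0],[[-0.0044,0,0],0,0]]}' >/dev/null
python3 -m jog '{"targets": [[[0,0,0.01],0,0],[[0,0,0.015],0,0],[[0,0,0.015],0,0],[[0,0,0],0,0],[[0,0,0],0,0],[[0,0,0],0,0],[[0,0,0],0,0],[[0,0,0],0,0],[[0,0,0],0,0],[[0,0,0],0,0]]}' >/dev/null
python3 - <<'E'
from h import *
seat((554,-378.7),25.5,"",65)
E
```

```text
tcp [ 554.2 -378.8  242.9] yaw_y 0.1 F [-1.1  0.3 -3.9] w 43.5 g 30.0 t 36.6 tilt [ 0. -0.] q [ 0.15  0.6   0.61  1.54 -0.37  1.11  0.84]
socket 1025 cx 553.1 wx 49.4 cy -379.8
flange 1220 cx 553.9 wx 47.4 cy -378.9
nut 1448 cx 553.9 wx 48.2 cy -378.2
```

```bash
python3 -m jog '{"targets": [[[-0.0006,-0.0008,0.015],0,0],[[0,0,0.025],0,0],[[0,0,0.02],0,0],[[0,0,0.015],0,0],[[0,0,0.005],0,0],[[0,0,0],0,0],[[0,0,0],0,0],[[0,0,0],0,0],[[0,0,0],0,0],[[0,0,0],0,0]]}' >/dev/null
python3 - <<'E'
from h import *
seat((553.5,-379),25.5,"",65)
E
```

```text
tcp [ 553.5 -379.4  163.2] yaw_y 0.1 F [-0.3  0.4 -4.9] w 43.1 g 30.0 t 37.6 tilt [ 0.001 -0.   ] q [ 0.17  0.68  0.56  1.62 -0.42  0.96  0.88]
socket 719 cx 553.7 wx 47.8 cy -379.7
flange 1209 cx 553.5 wx 47.1 cy -379.4
nut 1416 cx 553.4 wx 48.0 cy -378.9
```

```bash
python3 -m jog '{"targets": [[[0,0,0.005],0,0],[[0,0,0.003],0,0],[[0,0,0.002],0,0],[[0,0,0.001],0,0],[[0,0,0.001],0,0],[[0,0,0],0,0],[[0,0,0],0,0],[[0,0,0],0,0],[[0,0,0],0,0],[[0,0,0],0,0]]}' >/dev/null
python3 - <<'E'
from h import *
stat()
E
```

```text
tcp [ 553.4 -379.3  150.8] yaw_y 0.1 F [ 0.6  1.1 -4.1] w 43.5 g 30.0 t 38.6 tilt [ 0. -0.] q [ 0.18  0.69  0.56  1.63 -0.43  0.94  0.89]
```

```bash
python3 -m jog '{"targets": [[[0,0,0.0005],0,0],[[0,0,0.0005],0,0],[[0,0,0.0005],0,0],[[0,0,0.0005],0,0],[[0,0,0.0003],0,0],[[0,0,0],0,0],[[0,0,0],0,0],[[0,0,0],0,0],[[0,0,0],0,0],[[0,0,0],0,0]]}' >/dev/null
python3 - <<'E'
from h import *
stat()
E
```

```text
tcp [ 553.4 -379.4  150. ] yaw_y 0.1 F [-4.6  4.3 11.3] w 43.2 g 30.0 t 39.6 tilt [0.001 0.   ] q [ 0.18  0.69  0.56  1.63 -0.43  0.94  0.89]
```

```bash
python3 -m jog '{"targets": [[[0,0,0],0,0.8],[[0,0,0],0,0.8],[[0,0,0],0,0.8],[[0,0,0],0,0.8],[[0,0,-0.01],0,0.9],[[0,0,-0.03],0,1],[[0,0,-0.04],0,1],[[0,0,-0.03],0,1],[[0,0,-0.01],0,1],[[0,0,0],0,1]]}' >/dev/null
python3 - <<'E'
from h import *
stat(); c,p,d=snap("wrist"); P=cloud(c,d>0,d)*1000
g=(553.5,-379.3)
fit(P,g,22,105,112,"body"); fit(P,g,12,115,135,"nose"); fit(P,g,25,76,85,"flange");fit(P,g,25.5,60,68,"rim")
q=P[(np.hypot(*(P[:,:2]-g).T)<25)&(P[:,2]>70)&(P[:,2]<150)]; print(np.percentile(q[:,2],[99]), np.histogram(q[:,2],bins=range(70,142,4)))
go([.485,-.05,.26],-88)
E
```

```text
tcp [ 553.9 -380.   270.6] yaw_y 0.1 F [-0.3 -0.4 -0.9] w 92.0 g 0.0 t 40.6 tilt [ 0.003 -0.002] q [ 0.14  0.58  0.62  1.51 -0.35  1.16  0.83]
body 598 zmed 109.7 encl [ 552.8 -379.8] 22.8 mean [ 552.5 -373.7] bbox [ 530.7 -402.5] [ 574.3 -357.2]
nose 1417 zmed 123.7 encl [ 552.3 -378.8] 17.9 mean [ 552.7 -376.7] bbox [ 535.9 -396.5] [ 569.8 -360.9]
flange 429 zmed 81.6 encl [ 552.6 -378.9] 25.0 mean [ 552.9 -363.4] bbox [ 527.6 -383.4] [ 577.2 -354.7]
rim 94 zmed 64.9 encl [ 554.8 -369.4] 22.9 mean [ 556.1 -358.4] bbox [ 532.4 -374. ] [ 577.3 -354.4]
[132.61759786] (array([ 53,  14, 266, 122,   0,  35,  45,  55,  56, 357, 428, 356, 314,
       514, 186, 138,   0]), array([ 70,  74,  78,  82,  86,  90,  94,  98, 102, 106, 110, 114, 118,
       122, 126, 130, 134, 138]))
turn 88.1 before(mm) [329.4 -68.    8.6] after(mm) [ -56.9 -331.5    8.6] q7 0.83 t 40.7
```

```bash
python3 -m jog '{"targets": [[[0.02,-0.004,0],0,1],[[0.04,-0.008,0],0,1],[[0.047,-0.01,0],0,1],[[0.047,-0.01,0],0,1],[[0.047,-0.01,0],0,1],[[0.047,-0.01,0],0,1],[[0.045,-0.01,0],0,1],[[0.025,-0.006,0],8,1],[[0.011,0,0.008],8,1],[[0,0,0],8,1]]}' >/dev/null
python3 -m jog '{"targets": [[[0,0,0],8,1],[[0,0,0],8,1],[[0,0,0],8,1],[[0,0,0],8,1],[[0,0,0],8,1],[[0,0,0],8,1],[[0,0,0],8,1],[[0,0,0],8,1],[[0,0,0],0,1],[[0,0,0],0,1]]}' >/dev/null
python3 - <<'E'
from h import *
stat(); c,p,d=snap("wrist","w10"); r=trace("wrist","awl"); print([(round(q["score"],2),np.round(q["at"])) for q in r])
Q=cloud(c,r[0]["pixels"],d)*1000; Q=Q[Q[:,2]<40]
H=Q[Q[:,2]>10]; print("handle",cv2.minAreaRect(H[:,:2].astype(np.float32)), "z",np.percentile(H[:,2],[50,99]))
H=Q[Q[:,2]>18]; m=H[:,:2].mean(0); u=np.linalg.svd(H[:,:2]-m,full_matrices=False)[2][0]; u*=np.sign(u[0]); s=(Q[:,:2]-m)@u
print("mean",m,"dir",np.degrees(np.arctan2(u[1],u[0])),"s",s.min(),s.max()); print("handle end",m+u*s.max(), "tip side", Q[np.argmin(s)])
E
```

```text
tcp [485.9 -50.3 259.6] yaw_y -87.7 F [-0.2 -0.3  0.6] w 92.1 g 0.0 t 42.7 tilt [-0.002 -0.001] q [-0.77  0.35  1.01  1.99 -0.36  0.99 -1.12]
[(0.63, array([176., 254.]))]
handle ((461.6874694824219, -53.268489837646484), (94.81311798095703, 30.713884353637695), 1.3789680004119873) z [26.65253741 33.74402211]
mean [482.22546573 -50.73819083] dir -6.466234625856962 s -99.33232106979071 26.80286532236423
handle end [508.85782183 -53.75666695] tip side [383.49972032 -39.77517023   5.25040852]
```

View pics/w10.png

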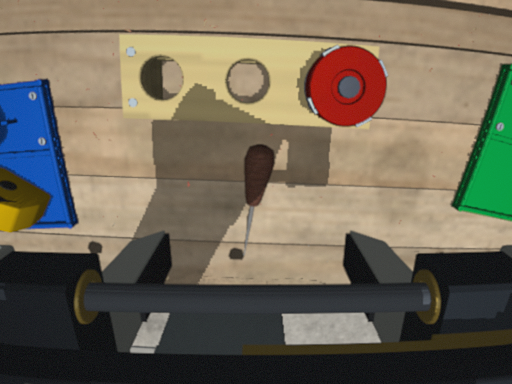

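Run:
```python
from h import *
go([.484,-.0509,.073],-96.5)
```

```text
turn 8.8 before(mm) [ -2.1   0.3 187. ] after(mm) [ -2.    0.7 187. ] q7 -1.12 t 42.8
```

```bash
python3 -m jog '{"targets": [[[-0.002,0.0003,0.02],4.4,0.7],[[0,0,0.035],4.4,0.7],[[0,0,0.04],0,0.7],[[0,0,0.04],0,0.7],[[0,0,0.03],0,0.7],[[0,0,0.015],0,0.7],[[0,0,0.007],0,0.7],[[0,0,0],0,0.7],[[0,0,0],0,0.7],[[0,0,0],0,0.7]]}' >/dev/null
python3 - <<'E'
from h import *
stat(); go([.484,-.0509,.073],-96.5)
E
```

```text
tcp [485.1 -50.9  74.3] yaw_y -96.7 F [-0.1 -0.3  1.2] w 64.0 g 0.0 t 43.8 tilt [0.002 0.   ] q [-0.52  0.63  0.72  2.16 -0.75  0.62 -0.94]
turn -0.2 before(mm) [-1.1  0.1  1.3] after(mm) [-1.1  0.1  1.3] q7 -0.94 t 43.8
```

```bash
python3 -m jog '{"targets": [[[-0.001,0,0.001],0,0],[[0,0,0],0,0],[[0,0,0],0,0],[[0,0,0],0,0],[[0,0,0],0,0],[[0,0,0],0,0],[[0,0,0],0,0],[[0,0,0],0,0],[[0,0,0],0,0],[[0,0,0],0,0]]}'
python3 -m jog '{"targets": [[[0,0,-0.005],0,0],[[0,0,-0.015],0,0],[[0,0,-0.03],0,0],[[0,0,-0.04],0,0],[[0,0,-0.04],0,0],[[0,0,-0.03],0,0],[[0,0,-0.02],0,0],[[0,0,-0.01],0,0],[[0,0,0],0,0],[[0,0,0],0,0]]}' >/dev/null
python3 - <<'E'
from h import *
stat()
a=np.radians(-9.1);M=np.array([[np.cos(a),-np.sin(a)],[np.sin(a),np.cos(a)]])
t=np.array([553.2,-379.2])+M@[-82,44.5]; print("target",t)
go([t[0]/1000,t[1]/1000,.26],10.9)
c,p,d=snap("wrist","w11")
E
```

```text
t: 44.8
tcp_pos: [0.4835, -0.0508, 0.0724]
tool_rot: [-0.0, 0.998, -0.059, 0.0]
force: [-0.1, 0.0, 1.8]
width: 0.0228
grip_force: 30.0
tcp [483.  -50.4 261.7] yaw_y -96.7 F [-0.4 -0.5 -0.5] w 22.8 g 30.0 t 45.8 tilt [-0.001  0.   ] q [-0.81  0.36  1.07  2.   -0.38  1.   -1.25]
target [ 479.27010184 -322.29112408]
turn 72.4 before(mm) [ 28.  270.4   1.6] after(mm) [266.2  55.1   1.6] q7 -1.25 t 45.8
```

View pics/w11.png

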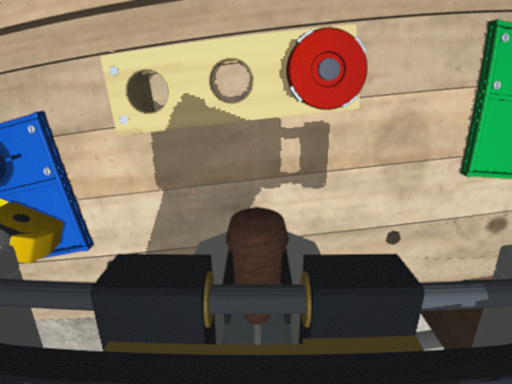

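```bash
python3 -m jog '{"targets": [[[0.002,0.02,0],0,0],[[0.004,0.04,0],0,0],[[0.005,0.045,0],0,0],[[0.005,0.045,0],0,0],[[0.005,0.045,0],0,0],[[0.004,0.04,0],0,0],[[0.003,0.0254,0],0,0],[[0,0.01,0],-7.6,0],[[0,0,0],-8,0],[[0,0,0],-8.5,0]]}' >/dev/null
python3 -m jog '{"targets": [[[0,0,0],-8.5,0],[[0,0,0],-8.5,0],[[0,0,0],-8.5,0],[[0,0,0],-8.5,0],[[0,0,0],-8.5,0],[[0,0,0],-8.5,0],[[0,0,0],-8.5,0],[[0,0,0],-8.5,0],[[0,0,0],-8.5,0],[[0,0,0],-7,0]]}' >/dev/null
python3 -m jog '{"targets": [[[0,0,0.02],0,0],[[0,0,0.03],0,0],[[0,0,0.03],0,0],[[0,0,0.02],0,0],[[0,0,0],0,0],[[0,0,0],0,0],[[0,0,0],0,0],[[0,0,0],0,0],[[0,0,0],0,0],[[0,0,0],0,0]]}' >/dev/null
python3 - <<'E'
from h import *
stat()
go([.4793,-.3223,.082],10.9)
c,p,d=snap("side","s12"); P=cloud(c,d>0,d)*1000
p=p[180:384,200:460]; cv2.imwrite("pics/s12.png",cv2.resize(p,None,fx=3,fy=2.9)[:,:,::-1])
E
```

```text
tcp [ 479.9 -322.7  163. ] yaw_y 10.9 F [ 0.7  0.1 -0.1] w 22.7 g 30.0 t 48.9 tilt [ 0.001 -0.   ] q [ 0.21  0.52  0.41  1.86 -0.27  0.82  0.95]
turn -0.0 before(mm) [ 0.5 -0.6 81. ] after(mm) [ 0.5 -0.6 81. ] q7 0.95 t 48.9
```

View pics/s12.png

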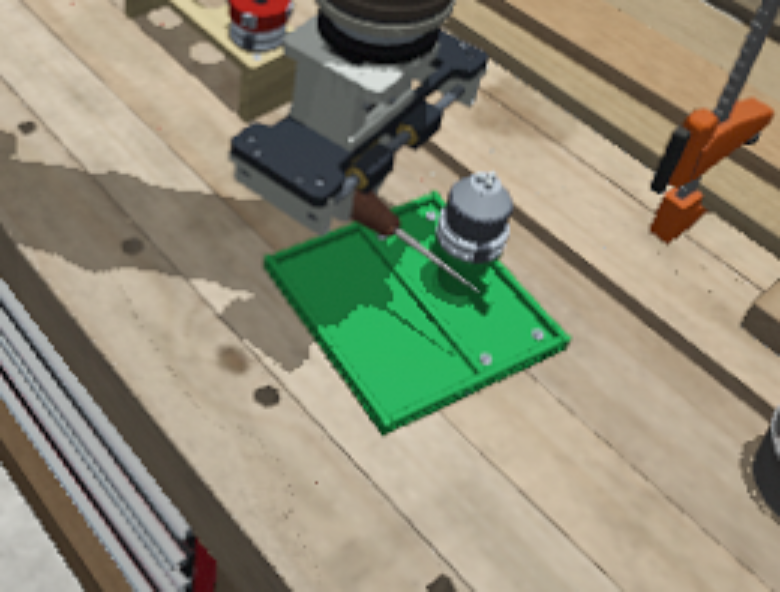

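```bash
python3 -m jog '{"targets": [[[0.0003,-0.0015,0.02],0,0],[[0,0,0.025],0,0],[[0,0,0.015],0,0],[[0,0,0.01],0,0],[[0,0,0.006],0,0],[[0,0,0.003],0,0],[[0,0,0.002],0,0],[[0,0,0],0,0],[[0,0,0],0,0],[[0,0,0],0,0]]}' >/dev/null
python3 - <<'E'
from h import *
stat()
E
```

```text
tcp [ 478.3 -322.7   81.8] yaw_y 10.9 F [-0.1  0.8 -0.9] w 22.7 g 30.0 t 49.9 tilt [ 0.001 -0.   ] q [ 0.26  0.63  0.35  1.91 -0.33  0.65  1.  ]
```

```bash
python3 -m jog '{"targets": [[[0,0,0.001],0,0],[[0,0,0.0008],0,0],[[0,0,0],0,0],[[0,0,0],0,0.35],[[0,0,0],0,0.38],[[0,0,0],0,0.38],[[0,0,0],0,0.38],[[0,0,0],0,0.38],[[0,0,-0.005],0,0.38],[[0,0,-0.01],0,0.38]]}' 
python3 -m jog '{"targets": [[[0,0,-0.02],0,0.4],[[0,0,-0.03],0,0.4],[[0,0,-0.04],0,0.4],[[0,0,-0.04],0,0.5],[[0,0,-0.04],0,0.5],[[0,0,-0.02],0,0.5],[[0.04,0,0],0,0.5],[[0.045,0,0],0,0.5],[[0.045,0,0],0,0.5],[[0.045,0,0],0,0.5]]}' >/dev/null
python3 - <<'E'
from h import *
stat()
c,p,d=snap("top"); a=p[110:260,80:430].copy()
for n,s,yaw in(("tape_measure",(521.3,251.4),5.1),("awl",(553.2,-379.2),-9.1)):
    r=trace("top",n); w=np.radians(yaw);M=np.array([[np.cos(w),-np.sin(w)],[np.sin(w),np.cos(w)]])
    for q in r[:2]:
        Q=cloud(c,q["pixels"],d)*1000; L=(Q[:,:2]-s)@M; print(n,round(q["score"],2),np.round(q["at"]),"L",L.min(0).round(),L.max(0).round(),"z",np.percentile(Q[:,2],[2,98]).round())
cv2.imwrite("pics/t13.png",cv2.resize(a,None,fx=2.28,fy=2.28,interpolation=cv2.INTER_CUBIC)[:,:,::-1])
E
```

```text
t: 50.9
tcp_pos: [0.4777, -0.3224, 0.0946]
tool_rot: [-0.001, 0.637, 0.771, -0.0]
force: [0.3, 0.5, 0.3]
width: 0.0349
grip_force: 0.0
tcp [ 444.3 -149.4  285.5] yaw_y 10.8 F [0.7 0.3 0.4] w 45.8 g 0.0 t 51.9 tilt [0.001 0.   ] q [-0.15  0.18  0.42  1.97 -0.09  1.    0.51]
tape_measure 0.57 [220. 142.] L [-109.  -66.] [-37.  26.] z [ 3. 69.]
```

View pics/t13.png

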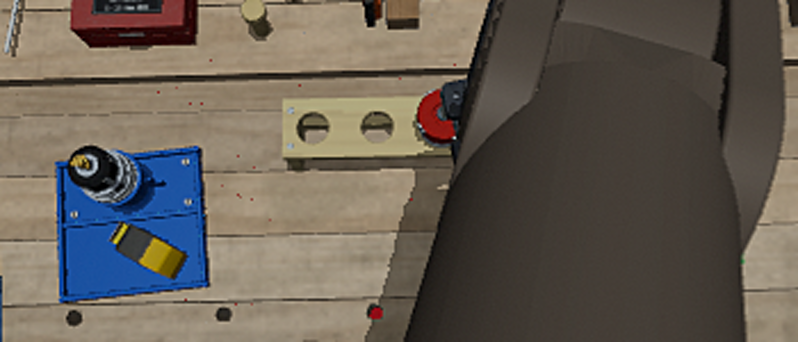

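Run:
```python
from h import *
c,p,d=snap("side"); s=np.array((553.2,-379.2)); w=np.radians(-9.1);M=np.array([[np.cos(w),-np.sin(w)],[np.sin(w),np.cos(w)]])
for q in trace("side","awl")[:2]:
    Q=cloud(c,q["pixels"],d)*1000; L=(Q[:,:2]-s)@M; print("awl",round(q["score"],2),np.round(q["at"]),"L",L.min(0).round(),L.max(0).round(),"z",np.percentile(Q[:,2],[2,50,98]).round())
P=cloud(c,d>0,d)*1000; fit(P,s,25,74,82,"flange"); fit(P,s,12,125,138,"nose")
a=p[180:350,250:450]; cv2.imwrite("pics/s14.png",cv2.resize(a,None,fx=3.5,fy=3.5,interpolation=cv2.INTER_CUBIC)[:,:,::-1])
```

```text
awl 0.56 [274. 313.] L [-105.  -15.] [-61.  75.] z [13. 27. 37.]
flange 118 zmed 78.7 encl [ 551.3 -379. ] 25.5 mean [ 540.  -387.2] bbox [ 527.1 -404. ] [ 570.7 -354.4]
nose 24 zmed 128.8 encl [ 551.6 -378.4] 9.4 mean [ 551.3 -379.2] bbox [ 546.6 -387.6] [ 558.4 -370. ]
```

View pics/s14.png

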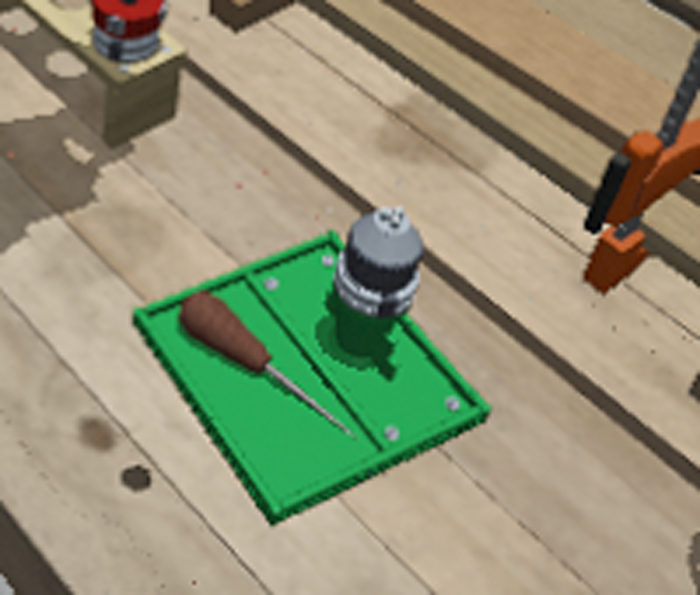

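```bash
python3 -c "
from rig import ctrl
print(ctrl.job_done())"
```

```text
the job is handed in; nothing more can be done
None
```

I made up both kits in the order asked and handed the job in at about 52 s. The last camera checks showed every part seated or lying where it should be, and the red surfacing head still in the rack. The hand-in call gave no verdict.

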